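# Load the palettes onto the order board from under the stack

### The arm

A 6-joint arm with a two-finger parallel gripper is mounted at the origin on the work surface. World frame = base frame: x ahead of the robot, y to its left, z up, the work surface at z = 0. Lengths are in m, angles in rad, forces in N, time in s.
With the tool pointing down it reaches from about 0.375 to 0.975 m from the base axis. Payload 3.8 kg.
Tool frame: the origin (TCP) lies midway between the tips of the shut fingers; the grasp point (between the pads) lies 19 mm behind it; x points along the fingers, y is the direction in which the jaws open and shut, and the axes are right-handed (so a half turn about x gives the same grasp; the last joint's range is limited). The gripper opens to 88 mm and grips with 3 to 60 N. Pads are 18 mm wide; open, the fingers measure 123 mm over their backs; the gripper's body (75 mm by 187 mm) begins 45 mm behind the grasp point.
Start: joints at [-1.311, 0.264, 1.604, -0, 1.274, -0.037], TCP at [0.197, -0.645, 0.2] pointing down, gripper open.
Joint ranges: [-2.63, 2.63], [-0.94, 2.18], [0.31, 2.57], [-1.31, 4.45], [0, 2.66], [-2.55, 2.55]. Speed limits (rad/s): [2.57, 2.57, 3.14, 3.14, 3.14, 3.14].

### API

Orientations are given as a rotation vector (axis times angle).
In Python, from cell import manip, inverse_kinematics, cams, order gives the robot as it stands. Calls block until the motion is done:
- manip.move_pose(position, orientation): joint-space move of the TCP to a pose.
- manip.move_linear(position, rate=0.15, rot=None): straight line of the TCP; rot=None keeps the orientation; rate is the mean speed in m/s.
- manip.set_joints(angles): joint-space move.
- manip.set_gripper(opening, force=None): finger opening in m; force is the grip in N (None keeps the last); returns when the fingers have stopped.
- manip.dwell(seconds).
- inverse_kinematics(position, orientation): joint angles nearest the present ones, or None.
- manip.state(): the state.
- cams.capture(name): name is "scene" or "top"; returns a dict with "image" (420x560x3 uint8, blue, green, red), "z_map" (420x560 float32, m along the optical axis (not along the pixel's ray), 0 where there is no reading), "intrinsics" (3x3 intrinsics, pixels), "k1" (the pictures are not rectified: a ray, as slopes to the right and down, at radius r is drawn at 1 + k1 r^2 times it, then the intrinsics apply), "position" and "orientation" of the camera in the world. Camera axes: x right, y down, z forward; pixel columns grow to the right and rows downward; lengths in m; the calibration is good to about 2 mm. A picture is of the moment at which its call begins.
A pose or a line that the arm cannot do raises manip.IKError and nothing moves.
- order.close_job(): hands the job in, once; it reports no verdict.
The state is a dict: "clock": time; "joint_pos": joint angles; "joint_velocities": joint speeds; "tau": joint torques, N m; "tool_pos": TCP position; "tcp_rot": TCP orientation; "contact_force": force on the tool from outside, world axes, zero at the start; "moment": the same for the moment, N m; "gripper_width": finger opening in m.
Only numpy, scipy, OpenCV 4.12 (cv2) and the standard library are available. Lean on these libraries where they do the work, as an engineer would, in place of code of your own. Each camera call takes 0.05 s, during which the arm holds its last target.

### The job

Slide the blue board by its yellow tab straight out from under the stack of red cartons until it is wholly clear of them, leaving the stack upright at its gate. Then load every make-up palette on the table onto the board, lifting them with the flat lifter only (do not touch a palette with the fingers) so that each stands level on its feet, wholly on the board. Lay the lifter back on its green mat the way it lay and, last, press the green confirm button of the grey pick unit fully down and let go; leave the other goods alone.

Things in the scene. Friction and masses are not known exactly. Their poses are not given: they have to be found in the camera images.
- bay: fixed steel gate, 72 mm high, at the stack. Origin: on the table under the stack's middle. Two posts (12 mm square, at x = +-98 mm) and two bars along x stand at y = -62 mm, just in front of the cartons; the lower bar spans 13 to 29 mm above the table: the board passes under it, the cartons do not. The board is drawn out towards this frame's -y
- board: loose blue board flat on the table, 170 (x) x 365 (y) x 8 mm, 0.45 kg, axes parallel to the bay's. Origin: centre of its underside, at first 127.5 mm to -y of the bay's, its last 110 mm (+y end) under the stack: drawn out 115 mm or more it is clear. The flat area for palettes: x = -85 to +85, y = -150 (at the tab) to +182 mm
- board_tab (a point): middle of the board's upright yellow tab at y = -165 mm of the board: 18 (x) x 30 (y) mm, from the board's top up to 50 mm above the table; this point lies 30 mm above the table
- carton1: flat light red carton with a yellow band, 110 x 110 x 25 mm, 50 g; origin: centre of the underside, z up. The lowest of the stack of three; it rests on the board at the start and comes down to the table as the board leaves
- carton2: flat light red carton with a yellow band, 110 x 110 x 25 mm, 50 g; origin: centre of the underside, z up. The middle one of the stack
- carton3: flat light red carton with a yellow band, 110 x 110 x 25 mm, 50 g; origin: centre of the underside, z up. The top one of the stack
- palette1: flat black square make-up palette with four coloured pans, 86 x 86 x 17 mm, 80 g: an 8 mm plate on four feet 9 mm high, 10 mm diameter, 36 mm from both centre lines, so 62 mm is open between the feet on each of its four sides. Origin: centre, at the soles of the feet; x, y along its sides, z up. Stands on the table at first; 2 or 3 are present (an absent one reads None)
- palette2: flat black square make-up palette with four coloured pans, 86 x 86 x 17 mm, 80 g: an 8 mm plate on four feet 9 mm high, 10 mm diameter, 36 mm from both centre lines, so 62 mm is open between the feet on each of its four sides. Origin: centre, at the soles of the feet; x, y along its sides, z up. Stands on the table at first; 2 or 3 are present (an absent one reads None)
- palette3: flat black square make-up palette with four coloured pans, 86 x 86 x 17 mm, 80 g: an 8 mm plate on four feet 9 mm high, 10 mm diameter, 36 mm from both centre lines, so 62 mm is open between the feet on each of its four sides. Origin: centre, at the soles of the feet; x, y along its sides, z up. Stands on the table at first; 2 or 3 are present (an absent one reads None)
- lifter: loose spatula, 0.12 kg, standing level: steel blade 75 (x) x 42 (y) x 3 mm; at its rear (x = -37 mm) an upright neck 10 x 24 mm; on it an orange level handle bar 16 mm wide, 24 mm high, x = -37 to -137 mm, 33 to 57 mm above the blade's underside; a 12 mm round heel at x = -128 mm down to blade level. Origin: centre of the blade's underside; x to the tip, z up
- lifter_grip (a point): point on the lifter's handle, 77.5 mm behind the blade's centre (x = -77.5 mm of the lifter) and 45 mm above its underside, in the middle of the bar's section: take the handle here, across the bar
- mat: thin green mat painted on the table, 200 x 75 mm, flush (no height). Origin: where the lifter's origin (blade centre) belongs; x the way the blade points. The mat reaches 145 mm to -x and 55 mm to +x of it
- confirm (a joint): green button of the pick unit: 0 m out, 0.006 m fully down; sprung, about 5 N to press fully; it springs back
- confirm_top (a point): middle of the top of the green button (36 mm diameter), 62 mm above the table, on the grey pick unit (70 x 90 x 40 mm, fixed). Pressed straight down
- can: bystander: black can, 52 mm diameter, 85 mm high; origin at its foot
- white_box: bystander: white box 50 x 60 x 50 mm; origin at its foot
- jar: bystander: amber jar, 56 mm diameter, 60 mm high; origin at its foot
Things that resemble listed ones, but are neither listed nor needed, are in the scene too. What is shaped like the palette3 but purple is not meant.

How it is judged:
On the way, in this order (a step that is already met when the one before it is completed fails the run):
1. the board lies clear of the stack and the stack stands upright on the table at its gate (y of board in the frame of bay below -0.24 m and height (world z) of each of board, carton1 below 0.005 m and angle between board's own z axis and vertical below 0.04 rad and x of carton1 in the frame of bay between -0.03 and 0.03 m and y of carton1 in the frame of bay between -0.03 and 0.04 m and angle between each of carton1, carton2, carton3's own z axis and vertical below 0.1 rad and height (world z) of carton1 above -0.005 m and x of carton2 in the frame of bay between -0.03 and 0.03 m and y of carton2 in the frame of bay between -0.03 and 0.04 m and height (world z) of carton2 between 0.02 and 0.03 m and x of carton3 in the frame of bay between -0.03 and 0.03 m and y of carton3 in the frame of bay between -0.03 and 0.04 m and height (world z) of carton3 between 0.045 and 0.055 m), for 0.2 s.
2. every palette present stands level on its feet on the board, off the lifter (x of palette1 in the frame of board between -0.05 and 0.05 m and y of palette1 in the frame of board between -0.12 and 0.15 m and z of palette1 in the frame of board between 0.005 and 0.013 m and angle between each of palette1, palette2, palette3's own z axis and vertical below 0.06 rad and contact force between each of palette1, palette2, palette3 and lifter below 0.05 N and x of palette2 in the frame of board between -0.05 and 0.05 m and y of palette2 in the frame of board between -0.12 and 0.15 m and z of palette2 in the frame of board between 0.005 and 0.013 m and x of palette3 in the frame of board between -0.05 and 0.05 m and y of palette3 in the frame of board between -0.12 and 0.15 m and z of palette3 in the frame of board between 0.005 and 0.013 m), for 0.2 s.
3. the lifter lies on its mat (horizontal distance between lifter and mat below 0.035 m and angle between the x axis of lifter and the x axis of mat, either way round below 0.3 rad and x of lifter_grip in the frame of mat below 0 m and height (world z) of lifter below 0.005 m and angle between lifter's own z axis and vertical below 0.06 rad), for 0.2 s.
4. the confirm button is pressed down, the lifter lying on its mat (all of step 3 and value of joint confirm above 0.0045 m).
At the end, for the whole second after the job is handed in: Board flat, drawn out 115 mm or more; cartons stacked (tilt < 0.1 rad) within 30 mm of the bay origin (40 mm backwards); each palette on its feet on the board, centre within x +-50, y -120..150 mm; lifter flat on the mat within 35 mm and 0.3 rad, same way round; button released; all at rest (all of step 1 and all of step 2 and all of step 3 and linear speed of each of palette1, palette2, palette3, carton1, carton2, carton3, board, lifter below 0.02 m/s and value of joint confirm below 0.002 m); the robot touches nothing.
It fails at once if the fingers touch a palette (contact force between the fingers and palette1 above 0.5 N or contact force between the fingers and palette2 above 0.5 N or contact force between the fingers and palette3 above 0.5 N).
It fails at once if a palette is overturned (angle between any of palette1, palette2, palette3's own z axis and vertical above 0.8 rad).
It fails at once if a carton of the stack is toppled (angle between any of carton1, carton2, carton3's own z axis and vertical above 0.6 rad).
It fails at once if a bystander (can, white box or jar) is disturbed (distance of any of can, white_box, jar from where it was at the start of the episode above 0.03 m).
Of palette1, palette2, palette3 only 2 to 3 are there at a start; the rules pass over those that are not, and their reading is None.
At some moment in a run one of palette1, palette2, palette3 may be knocked a few centimetres aside while the robot is not near it.
It also fails if it takes over 210 s, if anything falls off the work surface, if the arm or the gripper's body presses on something with over 40 N, if the wrist force passes 120 N, or if a joint passes its speed limit or range.

## Working session

There is one attempt and no reset: what is moved stays moved. The work goes in short steps, each a Python script; the robot and the scene stay as the last script left them, time stands still between calls to the robot, and variables do not carry over. Pictures are saved under pics/ and viewed, and the job is handed in when it is done.

```bash
ls -la && mkdir -p pics
python3 - <<'E'
from cell import manip,cams
import cv2,numpy as np
for n in("scene","top"):
    c=cams.capture(n); cv2.imwrite(f"pics/{n}0.png",c["image"]); print(n,c["intrinsics"].tolist(),c["k1"],np.round(c["position"],3),np.round(c["orientation"],3), c["z_map"].min(),c["z_map"].max())
s=manip.state(); print({k:np.round(v,3).tolist() for k,v in s.items()})
E
```

```text
total 12
drwxr-xr-x  3 agent agent 4096 Dec  6 22:51 .
drwxr-xr-x 23 root  root  4096 Dec  6 22:51 ..
drwxr-xr-x  2 agent agent 4096 Dec  6 22:51 pics
scene [[433.5627370421458, 0.0, 281.8049591813011], [0.0, 433.5627370421458, 209.11559650758736], [0.0, 0.0, 1.0]] -0.1078430810368257 [ 1.424 -0.509  1.129] [-2.16  -1.231  0.464] 0.0 1.9387013
top [[435.1366335765169, 0.0, 271.96828370790587], [0.0, 435.1366335765169, 214.38370286414406], [0.0, 0.0, 1.0]] -0.12018933274791768 [ 0.35  -0.031  1.226] [-2.065  2.131 -0.25 ] 0.0 2.1308558
{'clock': 0.1, 'joint_pos': [-1.311, 0.265, 1.605, -0.0, 1.274, -0.037], 'joint_velocities': [-0.002, -0.001, -0.003, -0.001, 0.001, -0.001], 'tau': [-0.0, -50.362, -35.807, 0.073, 0.023, -0.0], 'tool_pos': [0.197, -0.645, 0.199], 'tcp_rot': [2.062, 0.31, -2.063], 'contact_force': [-0.266, -0.386, 0.154], 'moment': [-0.038, -0.029, 0.004], 'gripper_width': 0.088}
```

View pics/scene0.png

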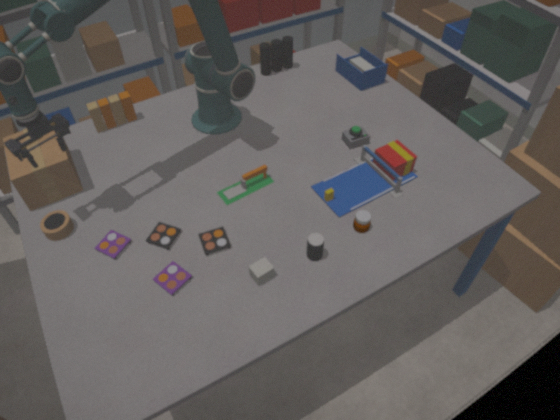

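View pics/top0.png

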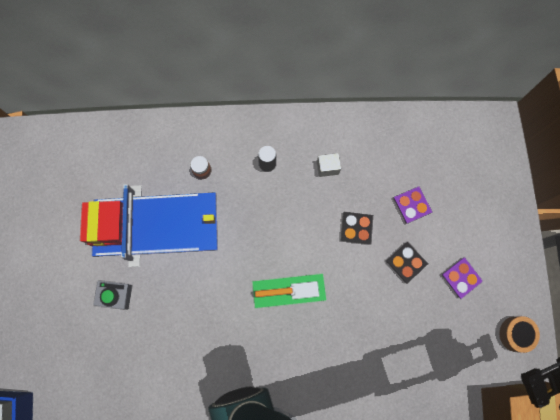

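The scene camera shows two black palettes at (164,235) and (214,240), two purple look-alikes at (113,243) and (172,278), the lifter on its mat at (248,185), the board at (350,188), the can at (315,247), the jar at (362,221), the white box at (262,270) and the pick unit at (356,135). The top camera shows the black palettes at (357,228) and (407,262) and the purple ones at (412,205) and (462,278).

Possible mix-ups (top-camera pixels):
- **Palettes:** black (357,228) and (407,262) are wanted. Purple (412,205) and (462,278) are not.
- **Stack:** the red stack at (102,222) is wanted. The red boxes on the back shelves are not.
- **Board:** the blue board at (170,222) is wanted. The blue tray at (15,405) is not.

Next I'll take close crops to check.

```bash
cat > h.py <<'E'
from cell import manip,cams,inverse_kinematics,order
import cv2,numpy as np
from scipy.spatial.transform import Rotation as R
def rays(c,uv):
    uv=np.asarray(uv,float).reshape(-1,1,2)
    n=cv2.undistortPoints(uv,np.array(c["intrinsics"]),np.array([c["k1"],0,0,0,0.])).reshape(-1,2)
    d=np.c_[n,np.ones(len(n))]
    return np.array(c["position"]),R.from_rotvec(c["orientation"]).apply(d)
def onplane(c,uv,z):
    p,d=rays(c,uv); return p+d*((z-p[2])/d[:,2])[:,None]
def cloud(c):
    h,w=c["z_map"].shape; v,u=np.mgrid[:h,:w]
    p,d=rays(c,np.c_[u.ravel(),v.ravel()])
    P=p+d*c["z_map"].reshape(-1,1); P[c["z_map"].ravel()==0]=np.nan
    return P.reshape(h,w,3)
def hsv(c): return cv2.cvtColor(c["image"],cv2.COLOR_BGR2HSV)
E
python3 - <<'E'
from h import *
c=cams.capture("top"); P=cloud(c)
for n,(u,v) in dict(table=(230,200),table2=(300,350),board=(170,222),tab=(208,218),stack=(110,222),gate=(128,215),pal1=(357,228),pal2=(407,262),pur=(412,205),blade=(310,291),handle=(270,293),btn=(108,297),unit=(97,290),can=(267,153),jar=(199,163),box=(329,163)).items():
    print(n,np.round(P[v,u],4),np.round(onplane(c,[(u,v)],P[v,u,2])[0],4))
s=cams.capture("scene"); Q=cloud(s)
for n,(u,v) in dict(table=(200,300),board=(350,188),pal=(214,240),pal2=(164,235),btn=(356,131),tab=(328,193)).items(): print('S',n,np.round(Q[v,u],4))
a=cv2.resize(c["image"][170:320,70:340],None,fx=2.9,fy=2.9,interpolation=cv2.INTER_CUBIC);cv2.imwrite("pics/crop1.png",a)
a=cv2.resize(c["image"][170:310,320:500],None,fx=4,fy=4,interpolation=cv2.INTER_CUBIC);cv2.imwrite("pics/crop2.png",a)
E
```

```text
table [6.90e-01 8.28e-02 6.00e-04] [6.90e-01 8.28e-02 6.00e-04]
table2 [ 0.2606 -0.1028  0.0011] [ 0.2606 -0.1028  0.0011]
board [0.6275 0.2561 0.0097] [0.6275 0.2561 0.0097]
tab [0.6267 0.1402 0.0489] [0.6267 0.1402 0.0489]
stack [0.6156 0.4056 0.0841] [0.6156 0.4056 0.0841]
gate [0.6479 0.3751 0.0269] [0.6479 0.3751 0.0269]
pal1 [ 0.5906 -0.2783  0.0212] [ 0.5906 -0.2783  0.0212]
pal2 [ 0.4888 -0.414   0.0188] [ 0.4888 -0.414   0.0188]
pur [ 0.6532 -0.445   0.0206] [ 0.6532 -0.445   0.0206]
blade [ 0.4194 -0.137   0.0072] [ 0.4194 -0.137   0.0072]
handle [ 0.415  -0.0261  0.0546] [ 0.415  -0.0261  0.0546]
btn [0.4139 0.4102 0.0612] [0.4139 0.4102 0.0612]
unit [0.4345 0.4498 0.0418] [0.4345 0.4498 0.0418]
can [ 0.7987 -0.0296  0.0874] [ 0.7987 -0.0296  0.0874]
jar [0.7855 0.165  0.0609] [0.7855 0.165  0.0609]
box [ 0.7758 -0.2058  0.0545] [ 0.7758 -0.2058  0.0545]
S table [ 1.3771 -0.5016  1.0483]
S board [ 1.3769 -0.4647  1.0622]
S pal [ 1.3774 -0.496   1.0658]
S pal2 [ 1.3769 -0.5041  1.0722]
S btn [ 1.3768 -0.4654  1.0778]
S tab [ 1.3768 -0.4704  1.0637]
```

View pics/crop1.png

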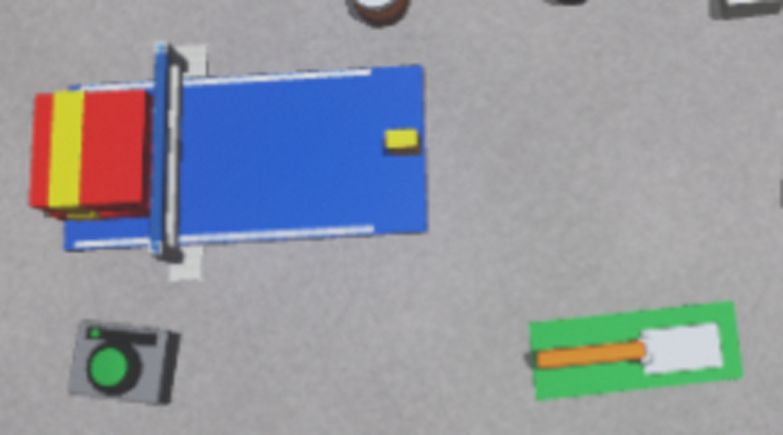

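View pics/crop2.png

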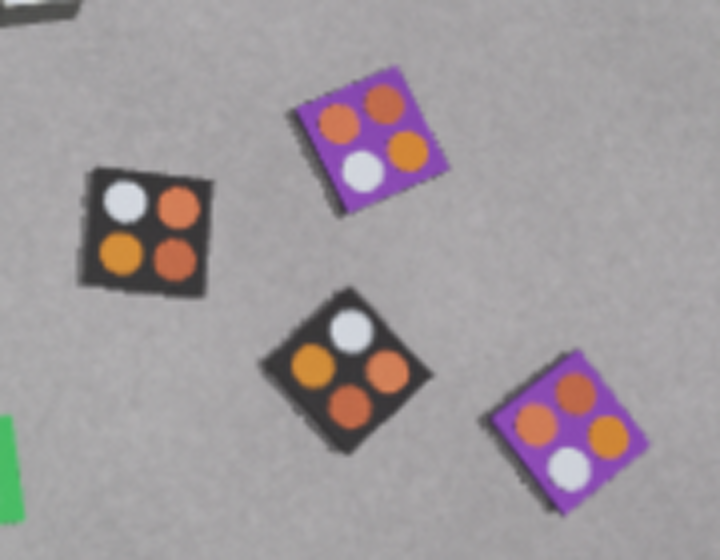

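The crops confirm two black palettes and two purple decoys. The pick unit's big green disc is the button, and the small dot beside it is only a lamp. The board's side stripes are paint. Scene-camera depth looks wrong (points land near the lens), so I'll use rays only for that camera. Now I'll measure precisely.

```bash
cat >> h.py <<'E'
def big(mask,n=1,amin=20):
    cs,_=cv2.findContours(mask.astype(np.uint8),cv2.RETR_EXTERNAL,cv2.CHAIN_APPROX_NONE)
    cs=[k for k in cs if cv2.contourArea(k)>=amin]
    return sorted(cs,key=cv2.contourArea,reverse=True)[:n]
def rect(c,k,z):
    """min-area rectangle of contour k on plane z: centre, (long,short), yaw of long side"""
    p=onplane(c,k.reshape(-1,2),z)[:,:2]
    r=cv2.minAreaRect((p*1000).astype(np.float32)); b=cv2.boxPoints(r)
    e1,e2=b[1]-b[0],b[2]-b[1]
    if np.hypot(*e2)>np.hypot(*e1): e1,e2=e2,e1
    return np.array(r[0])/1000,(np.hypot(*e1)/1000,np.hypot(*e2)/1000),np.arctan(e1[1]/e1[0]) if e1[0] else np.pi/2
def palettes(c,zt=0.017):
    """black palettes: dark unsaturated mask, closed over the pans; near-square ~86 mm"""
    H=hsv(c); out=[]
    dark=(H[...,2]<(90 if c is not None else 0)).astype(np.uint8)
    for k in big(dark,40,60):
        x,d,y=rect(c,k,zt)
        if 0.075<d[1] and d[0]<0.10 and 0.3<x[0]<1.05 and abs(x[1])<.8:
            m=np.zeros(dark.shape,np.uint8); cv2.drawContours(m,[k],-1,1,-1)
            sat=((H[...,1]>120)&(H[...,0]<20)&(H[...,2]>110)&(m>0)).sum()
            if sat<20: continue
            out.append((x,d,(y+np.pi/4)%(np.pi/2)-np.pi/4,k))
    return out
E
python3 - <<'E'
from h import *
for n in("top","scene"):
    c=cams.capture(n);H=hsv(c);h,s,v=H[...,0],H[...,1],H[...,2]
    f=lambda r:(np.round(r[0],4),np.round(r[1],4),round(float(np.degrees(r[2])),2))
    for p in palettes(c): print(n,'pal',f(p),cv2.boundingRect(p[3]))
    b=big((h>100)&(h<125)&(s>150)&(v>90),3,200)
    for k in b: print(n,'blue',f(rect(c,k,.008)),cv2.boundingRect(k))
    for k in big((h>20)&(h<35)&(s>150)&(v>90),3,15): print(n,'yel',f(rect(c,k,.05)),cv2.boundingRect(k))
    for k in big((h>50)&(h<85)&(s>120)&(v>60),3,60): print(n,'green mat/btn',f(rect(c,k,.0)),f(rect(c,k,.062)),cv2.boundingRect(k))
    for k in big((h>8)&(h<20)&(s>150)&(v>100),4,60): print(n,'orange',f(rect(c,k,.057)),cv2.boundingRect(k))
    if n=="top":
        for k in big((s<40)&(v>190),8,60): print(n,'white',f(rect(c,k,.003)),cv2.boundingRect(k))
    for k in big(((h<8)|(h>172))&(s>150)&(v>90),2,100): print(n,'red',f(rect(c,k,.083)),cv2.boundingRect(k))
s=cams.capture("scene"); print(np.percentile(s["z_map"],[1,10,50,90,99]), s["z_map"][200:203,300:303])
E
```

```text
top pal (array([ 0.4889, -0.4116]), array([0.0878, 0.0864], dtype=float32), 39.03) (386, 242, 42, 41)
top pal (array([ 0.5927, -0.277 ]), array([0.0867, 0.0865], dtype=float32), -8.81) (340, 212, 33, 32)
top blue (array([0.6258, 0.2464]), array([0.2438, 0.1672], dtype=float32), -88.44) (132, 193, 85, 58)
top blue (array([0.6348, 0.4348]), array([0.1941, 0.096 ], dtype=float32), 0.65) (93, 189, 34, 67)
top yel (array([0.6272, 0.4706]), array([0.1142, 0.0295], dtype=float32), 0.47) (87, 202, 12, 40)
top yel (array([0.6278, 0.1386]), array([0.0255, 0.0143], dtype=float32), 88.21) (204, 215, 10, 6)
top green mat/btn (array([ 0.4236, -0.0783]), array([0.1979, 0.0722], dtype=float32), -85.68) (array([ 0.4199, -0.0759]), array([0.1879, 0.0686], dtype=float32), -85.68) (253, 274, 73, 34)
top green mat/btn (array([0.4201, 0.4364]), array([0.0357, 0.0338], dtype=float32), 89.32) (array([0.4166, 0.4128]), array([0.0339, 0.0321], dtype=float32), 89.32) (101, 290, 13, 13)
top orange (array([ 0.4175, -0.0342]), array([0.0969, 0.0152], dtype=float32), -86.1) (255, 288, 37, 9)
top orange (array([ 0.
[... 775 characters left out ...]
32), 2.8) (98, 201, 22, 40)
top red (array([0.6186, 0.4815]), array([0.1079, 0.0158], dtype=float32), 0.77) (81, 203, 7, 39)
scene pal (array([ 0.4943, -0.4134]), array([0.0915, 0.089 ], dtype=float32), 39.04) (146, 222, 35, 28)
scene yel (array([0.5999, 0.4894]), array([0.1142, 0.0278], dtype=float32), 1.08) (389, 142, 24, 20)
scene orange (array([0.0998, 0.947 ]), array([0.1638, 0.0719], dtype=float32), 88.46) (388, 52, 30, 14)
scene red (array([0.6239, 0.4102]), array([0.1013, 0.0578], dtype=float32), 1.14) (377, 146, 29, 21)
[0.         0.         0.08139929 0.20487781 0.80157763] [[0.08554666 0.08446916 0.08566629]
 [0.08482128 0.084905   0.08615219]
 [0.08523706 0.086358   0.08564747]]
```

The measurements agree with each other:
- The palettes measure 86–88 mm, the blade 73×39 mm plus edge pixels, and the mat 198×72 mm.
- Board end to tab is 17 mm.
- The handle centre is within 1 mm of the prediction from the blade.

Only two palettes are present. Next I'll pull the board.

```bash
cat >> h.py <<'E'
def down(a):
    """tool pointing down, jaws along heading a"""
    ca,sa=np.cos(a),np.sin(a)
    return R.from_matrix(np.array([[0,ca,sa],[0,sa,-ca],[-1,0,0]])).as_rotvec()
def best(pos,a):
    """choose between a and a+pi: the smaller |q6|"""
    o=[]
    for b in(a,a+np.pi):
        q=inverse_kinematics(pos,down(b))
        if q is not None: o.append((abs(q[5]),b,np.round(q,2)))
    o.sort(key=lambda t:t[0]); return o
def st():
    s=manip.state(); print('t %.1f'%s["clock"],'tcp',np.round(s["tool_pos"],4),'F',np.round(s["contact_force"],1),'M',np.round(s["moment"],2),'w %.4f'%s["gripper_width"]); return s
E
python3 - <<'E'
from h import *
t=np.array([0.6275,0.1395]); yaw=np.radians(1.2)
print(best([*t,.15],yaw))
a=best([*t,.15],yaw)[0][1]
manip.move_pose([*t,.15],down(a)); manip.set_gripper(.088)
manip.move_linear([*t,.017],rate=.1); st()
manip.set_gripper(0.0,force=35); s=st()
d=np.array([np.sin(yaw),-np.cos(yaw)])
p=np.array(s["tool_pos"])
for L in(.03,.06,.09,.115,.135):
    manip.move_linear([*(t+d*L),.017],rate=.05); st()
manip.dwell(.3)
c=cams.capture("top");cv2.imwrite("pics/top1.png",c["image"])
c=cams.capture("scene");cv2.imwrite("pics/scene1.png",c["image"][100:260,250:470].repeat(3,0).repeat(3,1))
E
```

```text
[(np.float64(0.15906404761556647), np.float64(0.020943951023931952), array([ 0.18,  0.24,  1.73, -0.  ,  1.17,  0.16]))]
t 5.2 tcp [0.6283 0.1397 0.018 ] F [-0.7 -0.6 -0.2] M [-0.02 -0.09  0.01] w 0.0878
t 6.5 tcp [0.6275 0.1395 0.017 ] F [ 0.1 -0.1 -0. ] M [ 0.02 -0.07 -0.04] w 0.0005
t 7.2 tcp [0.6282 0.1094 0.0171] F [ 0.2 -0.3 -0.3] M [-0.04 -0.09 -0.03] w 0.0002
t 8.0 tcp [0.6288 0.0794 0.017 ] F [-0.4 -0.7  0.5] M [-0.03 -0.11  0.01] w 0.0004
t 8.7 tcp [0.6294 0.0494 0.017 ] F [-0.2  0.2  0.9] M [-0.   -0.1   0.03] w 0.0000
t 9.4 tcp [0.6299 0.0243 0.017 ] F [-0.7 -0.2  0.8] M [-0.01 -0.04 -0.02] w 0.0008
t 9.9 tcp [0.6303 0.0042 0.017 ] F [ 0.3  0.2 -0.2] M [-0.1  -0.09  0.07] w 0.0002
```

View pics/top1.png

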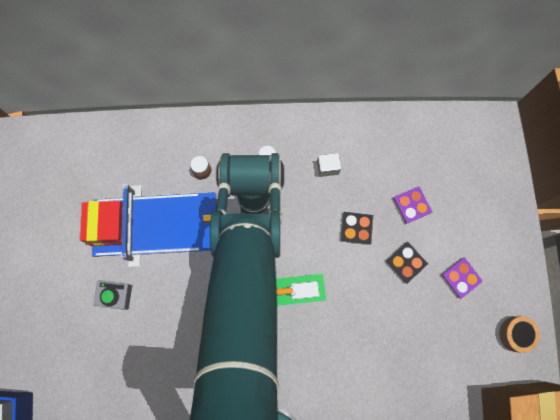

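View pics/scene1.png

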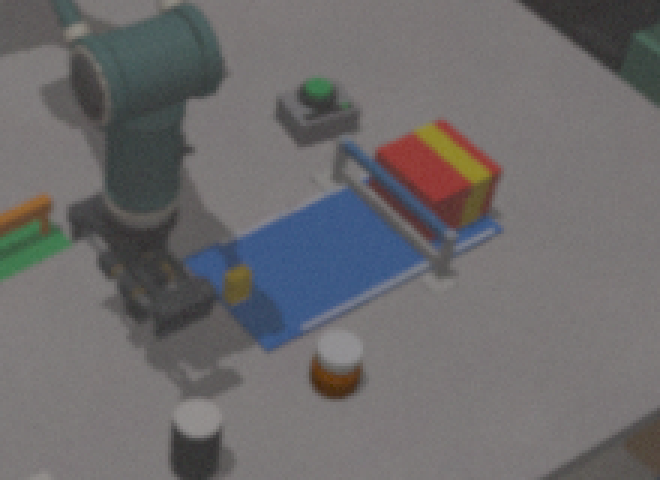

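The grasp missed. The fingers shut to 0 and the board didn't move (tab still at top pixel (208,218)). The stack is undisturbed. I'll project the reported TCP into both pictures to find out why.

```bash
cat >> h.py <<'E'
def proj(c,P):
    Rm=R.from_rotvec(c["orientation"]); q=Rm.inv().apply(np.atleast_2d(P)-np.array(c["position"]))
    n=q[:,:2]/q[:,2:]; n=n*(1+c["k1"]*(n**2).sum(1,keepdims=True))
    K=np.array(c["intrinsics"]); return n*[K[0,0],K[1,1]]+[K[0,2],K[1,2]]
E
python3 - <<'E'
from h import *
c=cams.capture("scene");s=manip.state();p=s["tool_pos"]
Q=proj(c,[p,np.array(p)+[0,0,.1],[.6275,.1395,.03],[0,0,0]]);print(Q)
print(R.from_rotvec(s["tcp_rot"]).as_matrix().round(2))
im=c["image"].copy()
im=cv2.resize(im[130:260,220:400],None,fx=4,fy=4)
for q in Q[:3]: cv2.drawMarker(im,tuple(int(x) for x in (q-[220,130])*4),(0,0,255),0,14)
cv2.imwrite("pics/s2.png",im)
E
```

```text
[[295.10712294 212.45130836]
 [295.67605435 192.15399198]
 [327.97531253 194.24679914]
 [215.96861504 118.19278737]]
[[ 0.    1.    0.02]
 [ 0.    0.02 -1.  ]
 [-1.    0.   -0.  ]]
```

View pics/s2.png

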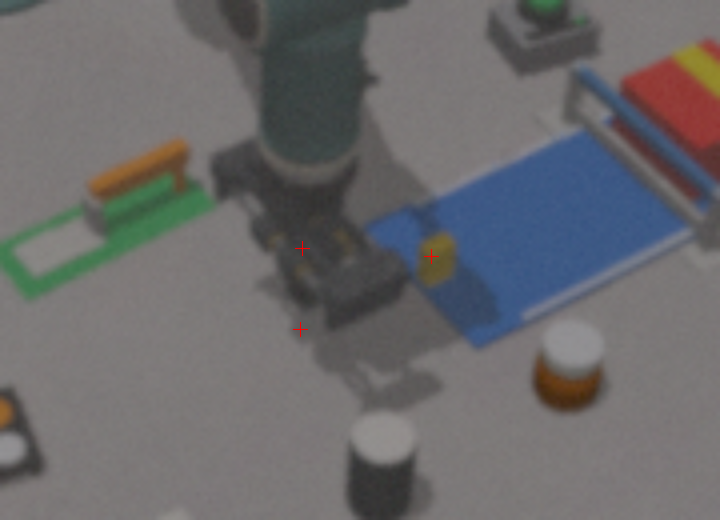

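Run:
```python
from h import *
c=cams.capture("scene")
im=cv2.resize(c["image"][150:250,240:360],None,fx=6,fy=6,interpolation=cv2.INTER_CUBIC)
im=np.clip((im/255.)**.5*255,0,255).astype(np.uint8)
cv2.imwrite("pics/s3.png",im)
```

```text
(no output)
```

View pics/s3.png

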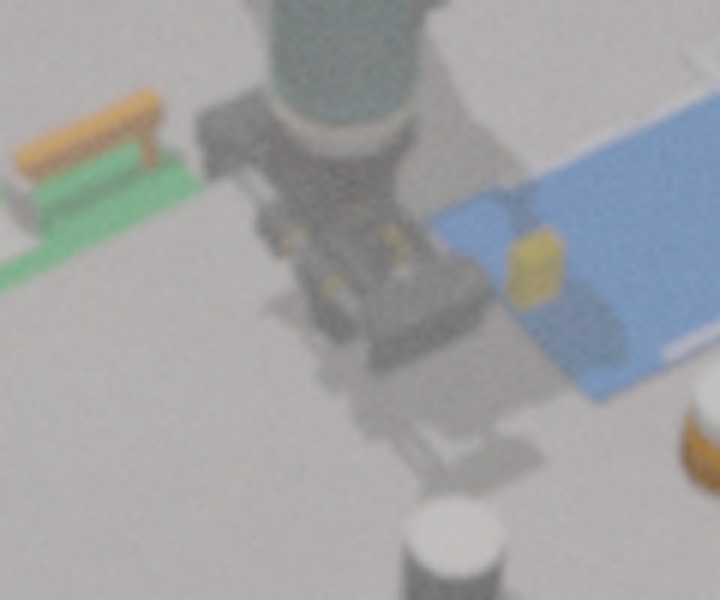

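Run:
```python
from h import *
s=manip.state(); p=np.array(s["tool_pos"]); manip.move_linear([p[0],p[1],.2],rate=.2)
print(best([.75,-.35,.1],0),best([.75,-.35,.1],np.pi/2))
a=best([.75,-.35,.1],np.pi/2)[0][1]
manip.move_pose([.75,-.4,.1],down(a)); manip.dwell(.2); s=st()
for n in("scene","top"):
    c=cams.capture(n); q=proj(c,s["tool_pos"])[0]; print(n,q)
    u,v=[int(x) for x in q]; w=60
    u0,v0=max(0,u-w),max(0,v-50)
    im=cv2.resize(c["image"][v0:v0+90,u0:u0+120],None,fx=5,fy=5,interpolation=cv2.INTER_CUBIC)
    im=np.clip((im/255.)**.6*255,0,255).astype(np.uint8)
    cv2.drawMarker(im,tuple(int(x) for x in (q-[u0,v0])*5),(0,0,255),0,14); cv2.imwrite(f"pics/t_{n}.png",im)
```

```text
[(np.float64(0.4667169803962379), 0, array([-0.47,  0.61,  1.3 , -0.  ,  1.23, -0.47]))] [(np.float64(1.1040793463986587), 4.71238898038469, array([-0.47,  0.61,  1.3 , -0.  ,  1.23,  1.1 ])), (np.float64(2.0375133071911344), 1.5707963267948966, array([-0.47,  0.61,  1.3 ,  0.  ,  1.23, -2.04]))]
t 13.3 tcp [ 0.7507 -0.3988  0.101 ] F [ 0.   0.4 -0.3] M [ 0.04  0.   -0.03] w 0.0003
scene [194.61141569 277.89532567]
top [400.79325452 164.07483253]
```

View pics/t_scene.png

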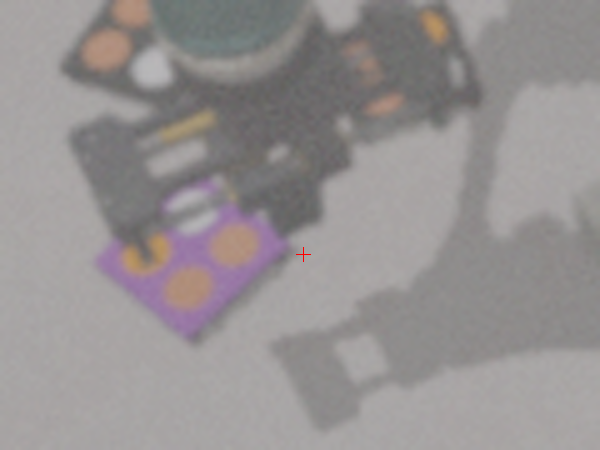

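View pics/t_top.png

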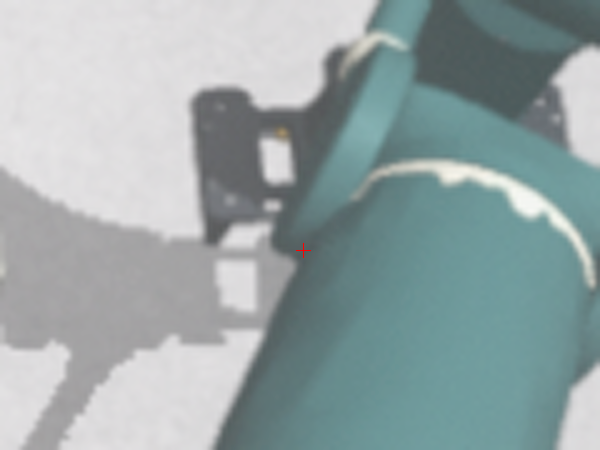

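In the scene view the closed fingertips appear about 6 px above the projected TCP. That suggests the real tips sit higher than reported. I'll probe the bare table gently with the closed fingers to get the tip height.

Run:
```python
from h import *
a=best([.65,-.12,.1],np.pi/2)[0][1]
manip.move_linear([.7,-.35,.15],rate=.25)
manip.move_pose([.65,-.12,.1],down(a)); manip.move_linear([.65,-.12,.03],rate=.1); manip.dwell(.2);b=np.array(st()["contact_force"])
for z in np.arange(.024,-.0441,-.004):
    try: manip.move_linear([.65,-.12,z],rate=.05)
    except manip.IKError as e: print('IK',z,e); break
    s=manip.state(); f=np.array(s["contact_force"])-b
    if abs(f[2])>3: break
st()
c=cams.capture("scene");q=proj(c,s["tool_pos"])[0];print(q,z)
u0,v0=int(q[0])-60,int(q[1])-60
im=cv2.resize(c["image"][v0:v0+90,u0:u0+120],None,fx=5,fy=5,interpolation=cv2.INTER_CUBIC)
im=np.clip((im/255.)**.6*255,0,255).astype(np.uint8)
cv2.drawMarker(im,tuple(int(x) for x in (q-[u0,v0])*5),(0,0,255),0,14); cv2.imwrite("pics/t3.png",im)
```

```text
t 15.9 tcp [ 0.6508 -0.1202  0.0311] F [-0.3  0.6 -0.4] M [-0.03  0.03  0.02] w 0.0003
t 20.2 tcp [ 0.6509 -0.1202 -0.0381] F [-3.4  0.8  9.2] M [ 0.12  0.51 -0.03] w 0.0006
[266.22537112 241.73651244] -0.04
```

View pics/t3.png

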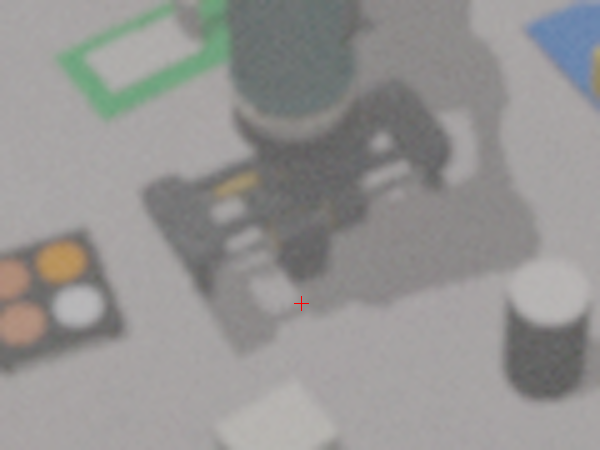

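The tips touch the table at a reported z of about -0.037, so the reported TCP is off vertically by a few centimetres. I'll probe two more spots, at a different radius and a different jaw yaw, to see whether the offset is constant.

```bash
cat >> h.py <<'E'
def probe(x,y,a,z0=.0,dz=.0015,zmin=-.06,thr=2.5):
    manip.move_linear([x,y,z0],rate=.15); manip.dwell(.15); b=np.mean([manip.state()["contact_force"] for _ in range(1)],0)
    z=z0
    while z>zmin:
        z-=dz; manip.move_linear([x,y,z],rate=.04); s=manip.state(); f=np.array(s["contact_force"])-b
        if f[2]>thr: break
    print('contact at cmd',round(z,4),'rep',np.round(s["tool_pos"],4),'f',f.round(1)); return z
E
python3 - <<'E'
from h import *
a=best([.65,-.12,.1],np.pi/2)[0][1]
probe(.65,-.12,a,-.025)
manip.move_linear([.65,-.12,.12],rate=.2)
a=best([.46,.14,.12],0.)[0][1]
manip.move_pose([.46,.14,.12],down(a)); probe(.46,.14,a,-.02); manip.move_linear([.46,.14,.12],rate=.2)
a=best([.85,.05,.12],0.)[0][1]
manip.move_pose([.85,.05,.12],down(a)); probe(.85,.05,a,-.02); manip.move_linear([.85,.05,.12],rate=.2);st()
E
```

```text
contact at cmd -0.0385 rep [ 0.6505 -0.1201 -0.0381] f [-0.   0.   2.6]
contact at cmd -0.0395 rep [ 0.46    0.14   -0.0382] f [-3.7 -0.1 12.6]
contact at cmd -0.0395 rep [ 0.8501  0.05   -0.0381] f [-3.9  0.1  4.4]
t 37.4 tcp [0.8488 0.0499 0.1179] F [ 0.4  0.5 -0.6] M [-0.05 -0.11  0.02] w 0.0003
```

The offset is constant: the real tips are 38 mm above the reported TCP at three places and two yaws, and xy matches. I'll work with a "true tip" height (command = true - 0.038) and retry the tab.

```bash
cat >> h.py <<'E'
ZO=-.038
def ml(x,y,z,rate=.15,a=None):   # true tip height z
    manip.move_linear([x,y,z+ZO],rate=rate,rot=None if a is None else down(a))
def mp(x,y,z,a): manip.move_pose([x,y,z+ZO],down(a))
E
python3 - <<'E'
from h import *
t=np.array([0.6275,0.1395]); yaw=np.radians(1.2)
ml(.8,.05,.22,.25)
mp(*t,.15,yaw); manip.set_gripper(.088)
ml(*t,.018,rate=.1); st()
manip.set_gripper(0.0,force=35); s=st()
if s["gripper_width"]>.012:
    d=np.array([np.sin(yaw),-np.cos(yaw)])
    for L in(.02,.05,.08,.11,.135):
        ml(*(t+d*L),.018,rate=.05); st()
manip.dwell(.3)
c=cams.capture("scene");cv2.imwrite("pics/scene2.png",cv2.resize(c["image"][100:260,250:450],None,fx=3.5,fy=3.5))
E
```

```text
t 41.5 tcp [ 0.6284  0.1397 -0.019 ] F [ 1.   0.4 -0.6] M [-0.07 -0.14  0.  ] w 0.0884
t 42.5 tcp [ 0.6276  0.1395 -0.02  ] F [-0.3 -0.4 -0.3] M [-0.02 -0.16  0.01] w 0.0177
t 43.1 tcp [ 0.6278  0.1183 -0.02  ] F [-0.4 -0.8  0.1] M [-0.28 -0.05  0.06] w 0.0175
t 43.8 tcp [ 0.6285  0.0884 -0.02  ] F [-0.4 -1.7  0. ] M [-0.33 -0.05 -0.06] w 0.0177
t 44.6 tcp [ 0.6291  0.0585 -0.02  ] F [-0.4 -1.1 -0.1] M [-0.11 -0.14  0.05] w 0.0177
t 45.3 tcp [ 0.6297  0.0309 -0.02  ] F [ 0.5  6.1 -1.1] M [ 0.85 -0.11  0.05] w 0.0176
t 46.0 tcp [ 0.6303  0.0034 -0.02  ] F [ 0.1 -1.1 -0.1] M [-0.32 -0.17  0.03] w 0.0174
```

View pics/scene2.png

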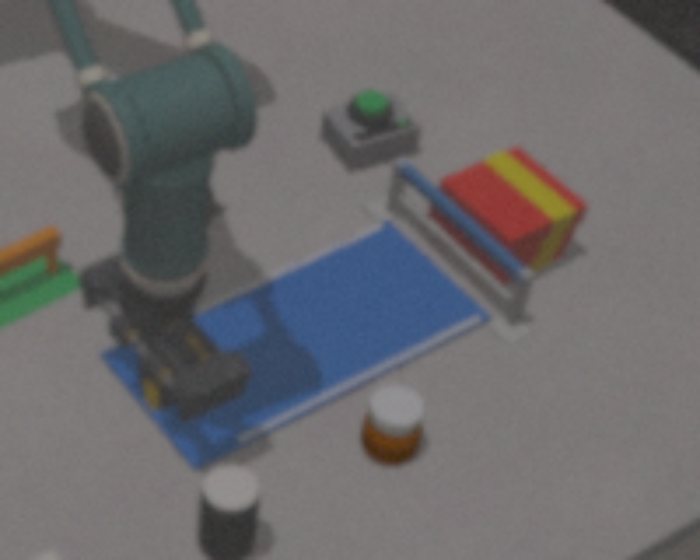

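The tab was gripped (17.7 mm) and the board drawn out. It is clear of the gate in the scene view, with the stack upright behind the gate at crop (515,205). Next I release, step aside and measure.

```bash
cat > look.py <<'E'
from h import *
import sys
c=cams.capture("top");H=hsv(c);h,s,v=H[...,0],H[...,1],H[...,2]
f=lambda r:(np.round(r[0],4),np.round(r[1],4),round(float(np.degrees(r[2])),2))
for p in palettes(c): print('pal',f(p),cv2.boundingRect(p[3]))
for k in big((h>100)&(h<125)&(s>150)&(v>60),2,200): print('blue',f(rect(c,k,.008)),cv2.boundingRect(k))
for k in big((h>20)&(h<35)&(s>150)&(v>90),3,15): print('yel .05/.075',f(rect(c,k,.05)),f(rect(c,k,.075)),cv2.boundingRect(k))
for k in big(((h<8)|(h>172))&(s>150)&(v>90),2,100): print('red',f(rect(c,k,.075)),cv2.boundingRect(k))
for k in big((s<40)&(v>190),8,60): print('white',f(rect(c,k,.003)),cv2.boundingRect(k))
for k in big((h>8)&(h<20)&(s>150)&(v>100),1,60): print('orange',f(rect(c,k,.057)))
P=cloud(c); 
cv2.imwrite("pics/"+sys.argv[1]+".png",c["image"])
E
python3 - <<'E'
from h import *
s=manip.state();p=s["tool_pos"]
manip.set_gripper(.088); ml(p[0],p[1],.2,.2)
o=best([.2,.5,.25],np.pi/2); a=o[0][1]
manip.move_pose([.2,.5,.25],down(a)); st()
E
python3 look.py top2
```

```text
t 50.9 tcp [0.2007 0.4997 0.2498] F [ 0.8 -0.1  0.1] M [ 0.04 -0.12 -0.02] w 0.0882
pal (array([ 0.4692, -0.3691]), array([0.0874, 0.0861], dtype=float32), 38.44) (371, 250, 42, 41)
pal (array([ 0.5927, -0.277 ]), array([0.0867, 0.0865], dtype=float32), -8.81) (340, 212, 33, 32)
blue (array([0.6267, 0.1706]), array([0.3616, 0.1674], dtype=float32), -88.64) (138, 191, 126, 63)
yel .05/.075 (array([0.6209, 0.4666]), array([0.1357, 0.049 ], dtype=float32), 14.1) (array([0.6151, 0.456 ]), array([0.1328, 0.048 ], dtype=float32), 14.1) (88, 201, 19, 44)
yel .05/.075 (array([0.6293, 0.0049]), array([0.0251, 0.0143], dtype=float32), 88.19) (array([0.6233, 0.0042]), array([0.0245, 0.014 ], dtype=float32), 88.19) (252, 213, 10, 6)
red (array([0.618 , 0.4117]), array([0.1259, 0.0592], dtype=float32), 4.35) (99, 200, 22, 45)
red (array([0.6232, 0.4829]), array([0.1092, 0.0146], dtype=float32), 3.95) (82, 202, 6, 39)
white (array([ 0.4237, -0.1222]), array([0.0732, 0.0391], dtype=float32), -86.34) (291, 282, 28, 17)
white (array([ 0.7985, -0.2154]), array([0.059 , 0.0502], dtype=float32), -84.16) (319, 153, 22, 18)
white (array([0.8057, 0.1749]), array([0.0487, 0.0476], dtype=float32), 87.93) (191, 156, 17, 16)
white (array([ 0.8321, -0.0294]), array([0.0481, 0.0449], dtype=float32), 88.15) (259, 146, 17, 15)
white (array([ 0.4135, -0.5739]), array([0.0262, 0.024 ], dtype=float32), -6.5) (458, 282, 9, 10)
white (array([0.5194, 0.3601]), array([0.0317, 0.0285], dtype=float32), -1.38) (129, 255, 11, 12)
orange (array([ 0.4175, -0.0342]), array([0.0969, 0.0152], dtype=float32), -86.1)
```

View pics/top2.png

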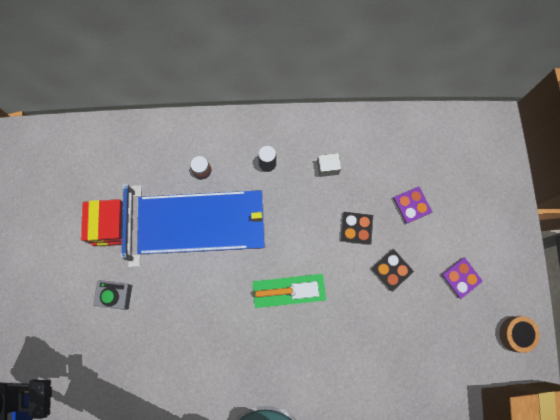

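The board centre is (0.627, 0.171), 136 mm out, and the stack is upright. Palette2 was knocked aside to (0.469, -0.369), so I'll use the new pose and load it first. Now I'll take the lifter.

```bash
cat >> h.py <<'E'
ZG=.024            # true tip height when the lifter stands on the table
MATPSI=np.radians(-86.2); MATO=np.array([.4237,-.1222])
def dirv(p): return np.array([np.cos(p),np.sin(p)])
def lift(o,psi,h,rate=.1):
    """held lifter: blade centre to o, heading psi, underside at h"""
    g=np.array(o)-.0775*dirv(psi); ml(*g,ZG+h,rate,psi+np.pi/2)
E
python3 - <<'E'
from h import *
g=MATO-.0775*dirv(MATPSI); a=MATPSI+np.pi/2; print(g)
# reach check
for o,psi in [((.469,-.369)-.0955*dirv(np.radians(-51.6)),-51.6),((.469,-.369)-.015*dirv(np.radians(-51.6)),-51.6),((.61,.2455),1.3),((.5927,-.277)-.0955*dirv(np.radians(-8.8)),-8.8)]:
    psi=np.radians(psi); q=inverse_kinematics([*(np.array(o)-.0775*dirv(psi)),-.01],down(psi+np.pi/2)); print(None if q is None else np.round(q,2))
mp(*g,.15,a); manip.set_gripper(.06)
ml(*g,ZG,.1); st(); manip.set_gripper(0,force=50); s=st(); print(s["tool_pos"])
lift(MATO,MATPSI,.06,.08); manip.dwell(.2); st()
c=cams.capture("scene"); im=cv2.resize(c["image"][130:230,190:330],None,fx=5,fy=5,interpolation=cv2.INTER_CUBIC)
cv2.imwrite("pics/l1.png",np.clip((im/255.)**.6*255,0,255).astype(np.uint8))
E
```

```text
[ 0.41856377 -0.04487039]
[-0.63  0.05  2.29 -0.    0.8  -1.3 ]
[-0.67  0.18  2.14 -0.    0.82 -1.34]
[ 0.39  0.31  1.97 -0.    0.86 -1.21]
[-0.59  0.15  2.17 -0.    0.82 -2.  ]
t 55.1 tcp [ 0.4193 -0.045  -0.0134] F [-0.4 -0.   0.1] M [-0.01 -0.11 -0.03] w 0.0598
t 55.8 tcp [ 0.4185 -0.0448 -0.014 ] F [0.1 0.3 0.2] M [-0.04 -0.02 -0.01] w 0.0151
[ 0.4184988  -0.04483401 -0.01402137]
t 56.9 tcp [ 0.418  -0.0448  0.0454] F [-0.4  0.3 -1.3] M [-0.04 -0.08  0.01] w 0.0156
```

View pics/l1.png

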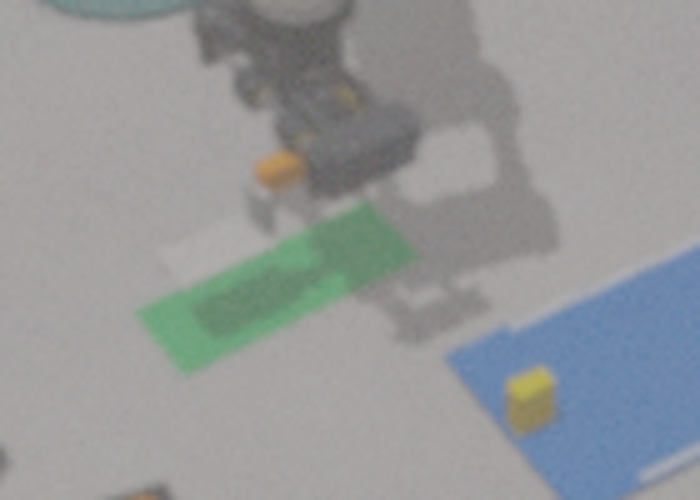

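The lifter is held (width 15.5 mm) and the blade at crop (210,240) is level above the mat. I'll recheck the palettes, then insert under palette2.

Run:
```python
from h import *
c=cams.capture("top"); ps=palettes(c); print([(p[0].round(4),round(float(np.degrees(p[2])),1)) for p in ps])
P=[p for p in ps if np.hypot(*(p[0]-[.469,-.369]))<.05]
x,psi=(P[0][0],P[0][2]-np.pi/2) if P else (np.array([.469,-.369]),np.radians(-51.6))
x=x+np.array([.0005,-.001])
print(x,np.degrees(psi)); d=dirv(psi)
lift(x-.0955*d,psi,.06,.15); lift(x-.0955*d,psi,.0025,.08); manip.dwell(.2); st()
im=cams.capture("scene")["image"]; cv2.imwrite("pics/l2.png",np.clip((cv2.resize(im[170:270,120:260],None,fx=5,fy=5,interpolation=cv2.INTER_CUBIC)/255.)**.6*255,0,255).astype(np.uint8))
```

```text
[(array([ 0.469 , -0.3688]), 38.8), (array([ 0.5924, -0.2772]), -8.8)]
[ 0.4695394  -0.36975687] -51.24508
t 59.5 tcp [ 0.3618 -0.2353 -0.0109] F [ 0.4 -0.2 -1.4] M [ 0.08 -0.13  0.12] w 0.0154
```

View pics/l2.png

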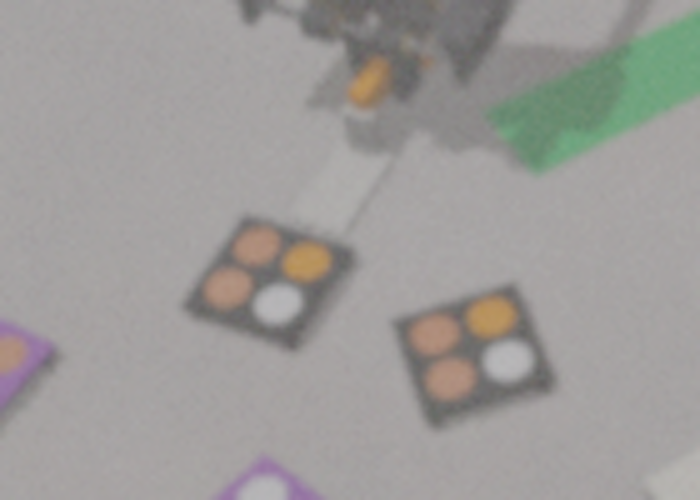

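The blade sits in front of palette2's near side, but it looks laterally offset by a few mm. I'll overlay the expected corners to check before inserting.

Run:
```python
from h import *
c=cams.capture("scene"); im=cv2.resize(c["image"][190:250,130:230],None,fx=8,fy=8,interpolation=cv2.INTER_CUBIC)
im=np.clip((im/255.)**.6*255,0,255).astype(np.uint8)
x=np.array([.46954,-.36976]);psi=np.radians(-51.245);d=dirv(psi);n=np.array([-d[1],d[0]])
o=x-.0955*d
def dr(pts,z,col):
    q=proj(c,[[*p,z] for p in pts]); 
    cv2.polylines(im,[((q-[130,190]+.5)*8).astype(int)],True,col,1)
dr([o+a*.0375*d+b*.021*n for a,b in((1,1),(1,-1),(-1,-1),(-1,1))],.0055,(0,0,255))
dr([x+a*.043*d+b*.043*n for a,b in((1,1),(1,-1),(-1,-1),(-1,1))],.017,(0,255,0))
cv2.imwrite("pics/l3.png",im)
# top camera too
c=cams.capture("top");im=cv2.resize(c["image"][200:300,310:430],None,fx=6,fy=6,interpolation=cv2.INTER_CUBIC)
def dr(pts,z,col):
    q=proj(c,[[*p,z] for p in pts]); 
    cv2.polylines(im,[((q-[310,200]+.5)*6).astype(int)],True,col,1)
dr([o+a*.0375*d+b*.021*n for a,b in((1,1),(1,-1),(-1,-1),(-1,1))],.0055,(0,0,255))
dr([x+a*.043*d+b*.043*n for a,b in((1,1),(1,-1),(-1,-1),(-1,1))],.017,(0,255,0))
cv2.imwrite("pics/l4.png",im)
```

```text
(no output)
```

View pics/l3.png

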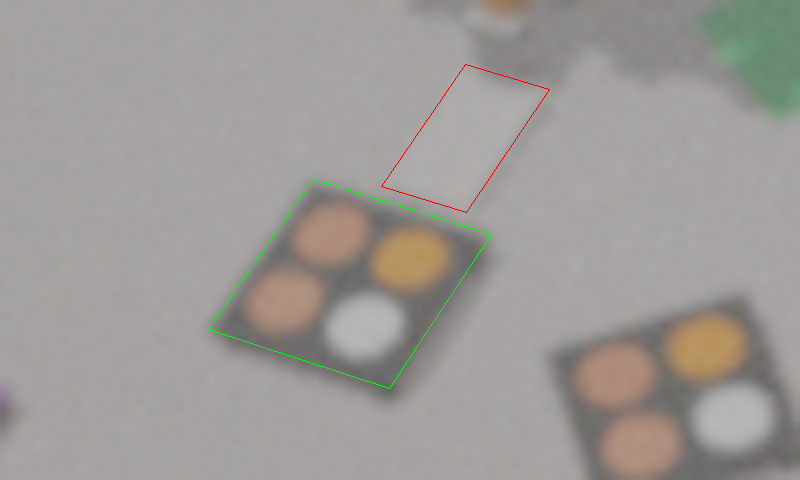

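View pics/l4.png

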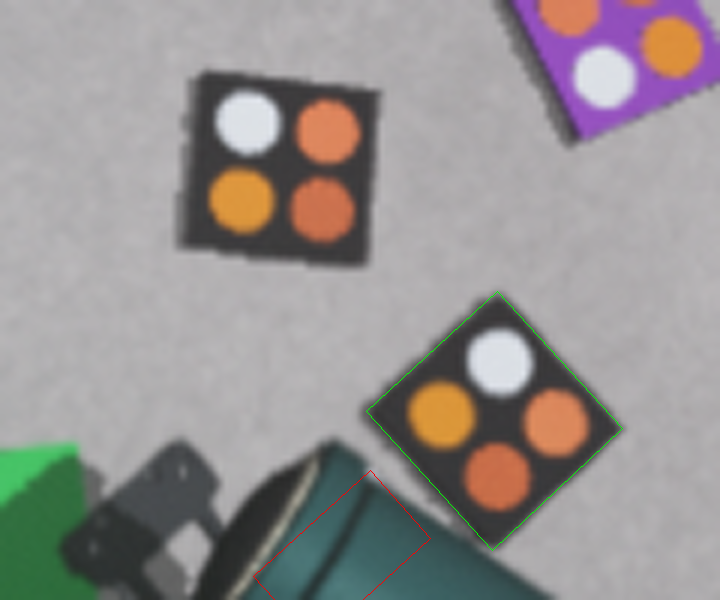

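The blade matches its model exactly in the scene view, and palette2 matches in the top view. The scene view shows the palette shifted about 1 px from the model, roughly 2–4 mm, against a ±10 mm lateral margin. I'll split the difference and insert.

Run:
```python
from h import *
x=np.array([.4712,-.3698]);psi=np.radians(-51.2);d=dirv(psi)
b=np.array(manip.state()["contact_force"])
for k in(.075,.05,.03,.015):
    lift(x-k*d,psi,.0025,.05); f=np.array(st()["contact_force"])-b
    if np.hypot(f[0],f[1])>6: print("resist"); break
else:
    lift(x-.015*d,psi,.012,.03); st(); lift(x-.015*d,psi,.04,.05); manip.dwell(.2); st()
c=cams.capture("scene");im=c["image"]; cv2.imwrite("pics/l5.png",np.clip((cv2.resize(im[170:270,120:260],None,fx=5,fy=5,interpolation=cv2.INTER_CUBIC)/255.)**.6*255,0,255).astype(np.uint8))
```

```text
t 60.3 tcp [ 0.3756 -0.251  -0.0116] F [ 0.4 -0.7 -1.6] M [ 0.05 -0.12 -0.03] w 0.0155
t 60.9 tcp [ 0.3912 -0.2704 -0.0116] F [ 0.2 -0.1 -0.2] M [-0.02 -0.13 -0.04] w 0.0153
t 61.5 tcp [ 0.4039 -0.2862 -0.0116] F [ 0.1  0.2 -1.3] M [-0.02 -0.12 -0.04] w 0.0154
t 61.9 tcp [ 0.4135 -0.298  -0.0115] F [-0.4 -0.7 -1.8] M [-0.01 -0.15  0.04] w 0.0156
t 62.4 tcp [ 0.4133 -0.2978 -0.0017] F [ 0.1 -0.3 -2.5] M [ 0.11 -0.02 -0.01] w 0.0156
t 63.3 tcp [ 0.4129 -0.2974  0.0256] F [ 0.  -0.2 -2.1] M [ 0.09 -0.07  0.  ] w 0.0149
```

View pics/l5.png

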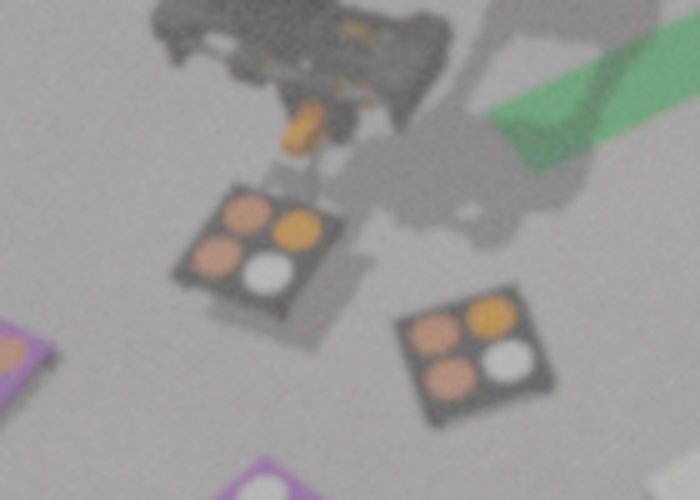

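Palette2 is on the blade, level (crop (258,250), clean shadow beneath). I'll carry it to the board's gate-side half.

Run:
```python
from h import *
x=np.array([.4712,-.3698]);psi=np.radians(-51.2)
lift(x-.015*dirv(psi),psi,.08,.08)
# carry
p2=np.radians(1.3); d=dirv(p2); X=np.array([.625,.2455])
m=np.array([.56,-.02]); lift(m,np.radians(-20),.08,.12)
lift(X-.015*d,p2,.08,.12); manip.dwell(.3); st()
lift(X-.015*d,p2,.03,.06); manip.dwell(.2); st()
lift(X-.015*d,p2,.0175,.03); lift(X-.015*d,p2,.0108,.02); manip.dwell(.3); st()
im=cams.capture("scene")["image"]; cv2.imwrite("pics/l6.png",np.clip((cv2.resize(im[110:230,280:440],None,fx=5,fy=5,interpolation=cv2.INTER_CUBIC)/255.)**.6*255,0,255).astype(np.uint8))
```

```text
t 69.2 tcp [0.5326 0.2432 0.0661] F [-1.  -0.5 -2.9] M [ 0.01 -0.04  0.01] w 0.0153
t 70.4 tcp [0.533  0.2436 0.0166] F [-0.4 -0.  -2.7] M [ 0.06 -0.11  0.03] w 0.0156
t 71.8 tcp [ 0.5326  0.2435 -0.0031] F [-0.3 -0.9 -1.4] M [ 0.08 -0.11 -0.04] w 0.0155
```

View pics/l6.png

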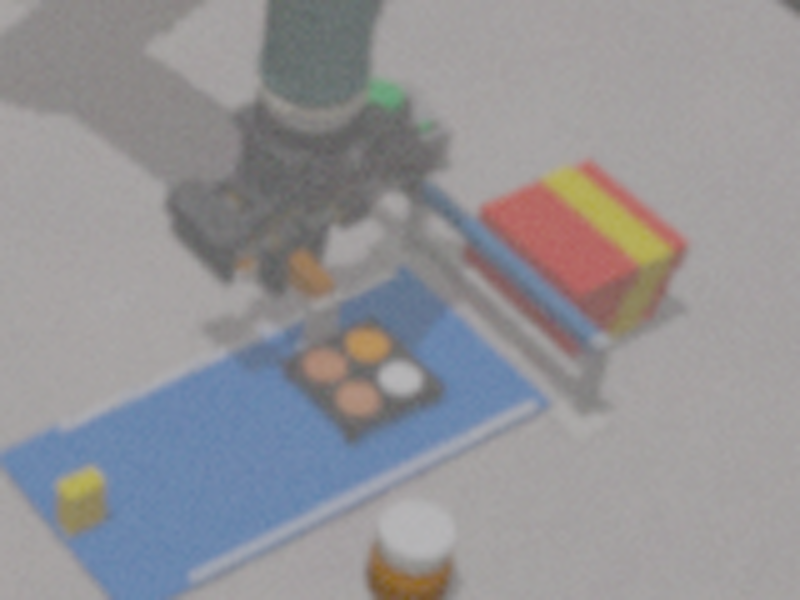

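Palette2 stands on the board (crop (362,378)). Next I withdraw and check palette1.

Run:
```python
from h import *
p2=np.radians(1.3); d=dirv(p2); X=np.array([.625,.2455])
for k in(.04,.11): lift(X-k*d,p2,.0108,.06); st()
lift(X-.11*d,p2,.08,.12)
lift(np.array([.45,-.02]),np.radians(-8.8),.08,.15); 
c=cams.capture("top"); ps=palettes(c); print([(p[0].round(4),round(float(np.degrees(p[2])),1),p[1]) for p in ps]); cv2.imwrite("pics/top3.png",c["image"])
```

```text
t 72.4 tcp [ 0.5073  0.2429 -0.003 ] F [-0.   0.3 -0.9] M [ 0.07 -0.11 -0.03] w 0.0151
t 73.7 tcp [ 0.4381  0.2414 -0.0031] F [ 0.2 -0.4 -1.2] M [ 0.07 -0.14  0.01] w 0.0156
[(array([ 0.5925, -0.2772]), -9.1, (np.float32(0.08629583), np.float32(0.085964985))), (array([0.628 , 0.2459]), 0.8, (np.float32(0.084769495), np.float32(0.081346445)))]
```

View pics/top3.png

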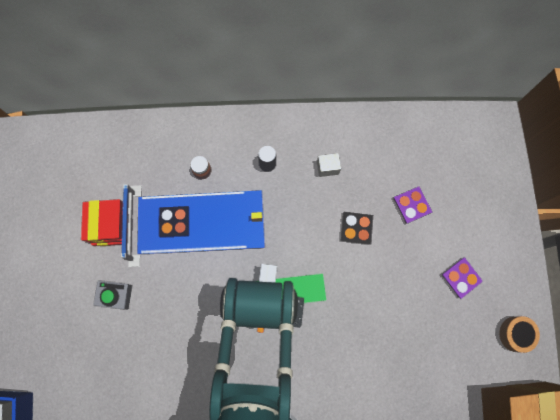

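Palette2 is at pixel (174,221), centred on the board at (0.628, 0.246). Palette1 is unmoved at (357,228), so I'll pick it now.

Run:
```python
from h import *
x=np.array([.594,-.278]);psi=np.radians(-8.9);d=dirv(psi)
lift(x-.0955*d,psi,.06,.15); lift(x-.0955*d,psi,.0025,.08); manip.dwell(.2); st()
c=cams.capture("scene"); im=c["image"]; cv2.imwrite("pics/l7.png",np.clip((cv2.resize(im[170:270,150:290],None,fx=5,fy=5,interpolation=cv2.INTER_CUBIC)/255.)**.6*255,0,255).astype(np.uint8))
b=np.array(manip.state()["contact_force"])
for k in(.075,.05,.03,.015):
    lift(x-k*d,psi,.0025,.05); f=np.array(st()["contact_force"])-b
    if np.hypot(f[0],f[1])>6: print("resist"); break
else:
    lift(x-.015*d,psi,.012,.03); st(); lift(x-.015*d,psi,.04,.05); manip.dwell(.2); st()
c=cams.capture("scene");im=c["image"]; cv2.imwrite("pics/l8.png",np.clip((cv2.resize(im[170:270,150:290],None,fx=5,fy=5,interpolation=cv2.INTER_CUBIC)/255.)**.6*255,0,255).astype(np.uint8))
```

```text
t 79.2 tcp [ 0.4237 -0.2516 -0.0108] F [-0.1 -0.4 -0.7] M [ 0.04 -0.11  0.03] w 0.0154
t 79.8 tcp [ 0.4435 -0.2543 -0.0116] F [ 0.4  0.6 -1.9] M [ 0.07 -0.15  0.02] w 0.0149
t 80.5 tcp [ 0.468  -0.2582 -0.0117] F [-0.7 -0.4 -1.3] M [ 0.05 -0.06 -0.  ] w 0.0153
t 81.0 tcp [ 0.488  -0.2614 -0.0115] F [-0.1 -0.5 -1.5] M [ 0.13 -0.16  0.01] w 0.0155
t 81.5 tcp [ 0.503  -0.2637 -0.0115] F [-0.5 -0.3 -1.4] M [ 0.05 -0.09 -0.02] w 0.0155
t 81.9 tcp [ 0.5027 -0.2638 -0.0017] F [ 0.3 -0.4 -2.6] M [ 0.14 -0.04 -0.04] w 0.0154
t 82.8 tcp [ 0.5022 -0.2635  0.0255] F [ 0.4 -0.8 -2.7] M [ 0.05 -0.08  0.02] w 0.0152
```

View pics/l8.png

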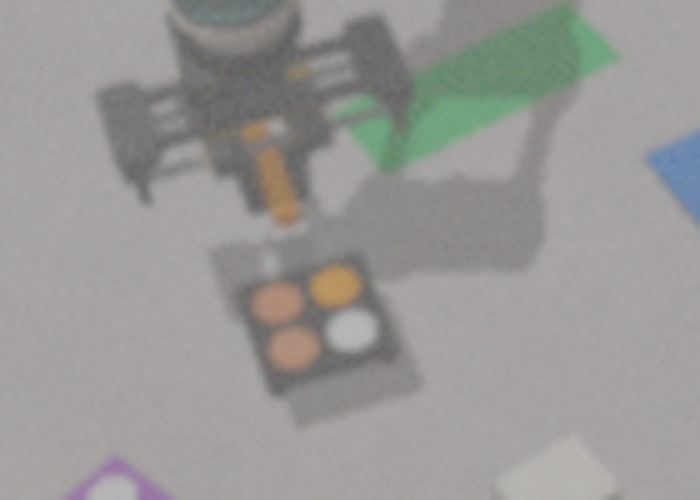

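Palette1 is on the blade, level (crop (315,325)). I'll carry it to the tab-side half of the board.

Run:
```python
from h import *
x=np.array([.594,-.278]);psi=np.radians(-8.9)
lift(x-.015*dirv(psi),psi,.095,.08)
p2=np.radians(1.3); d=dirv(p2); X=np.array([.6275,.108])
lift(np.array([.57,-.08]),np.radians(-4),.095,.12)
lift(X-.015*d,p2,.095,.12); manip.dwell(.3); st()
lift(X-.015*d,p2,.03,.06); manip.dwell(.2)
lift(X-.015*d,p2,.0175,.03); lift(X-.015*d,p2,.0108,.02); manip.dwell(.3); st()
for k in(.04,.11): lift(X-k*d,p2,.0108,.06); st()
lift(X-.11*d,p2,.08,.12)
# above the mat
lift(MATO,MATPSI,.08,.15); manip.dwell(.2); st()
c=cams.capture("top"); ps=palettes(c); print([(p[0].round(4),round(float(np.degrees(p[2])),1),p[1]) for p in ps]); cv2.imwrite("pics/top4.png",c["image"])
im=cams.capture("scene")["image"]; cv2.imwrite("pics/l9.png",np.clip((cv2.resize(im[110:240,210:430],None,fx=3.6,fy=3.6,interpolation=cv2.INTER_CUBIC)/255.)**.6*255,0,255).astype(np.uint8))
```

```text
t 87.5 tcp [0.535  0.1056 0.081 ] F [ 0.2  0.  -1.3] M [ 0.03 -0.02 -0.03] w 0.0154
t 90.2 tcp [ 0.5352  0.1059 -0.0031] F [ 1.1  0.2 -0.9] M [ 0.05 -0.16 -0.02] w 0.0155
t 90.8 tcp [ 0.5099  0.1054 -0.0031] F [-0.1 -0.5 -0.5] M [ 0.07 -0.12  0.07] w 0.0154
t 92.1 tcp [ 0.4406  0.1038 -0.003 ] F [ 0.3  0.2 -1.6] M [ 0.05 -0.15  0.06] w 0.0152
t 94.7 tcp [ 0.4186 -0.0446  0.066 ] F [-0.   0.5 -1.1] M [ 0.01 -0.11  0.03] w 0.0152
[(array([0.6294, 0.1069]), 1.3, (np.float32(0.083978124), np.float32(0.08306723))), (array([0.628 , 0.2459]), 0.8, (np.float32(0.084769495), np.float32(0.081346445)))]
```

View pics/l9.png

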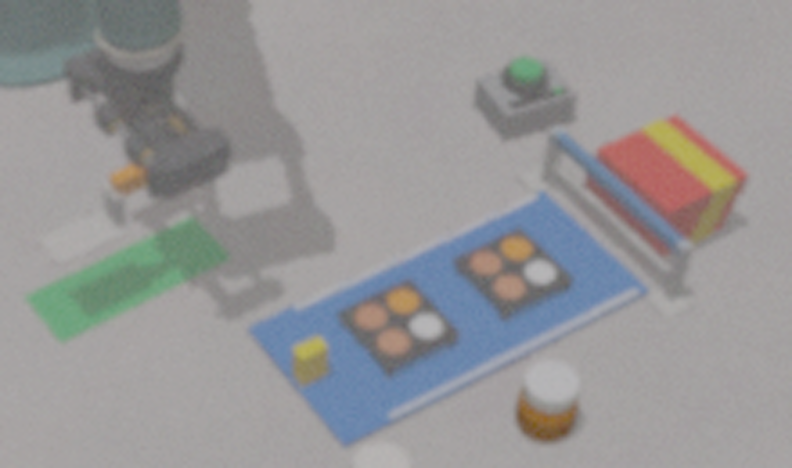

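View pics/top4.png

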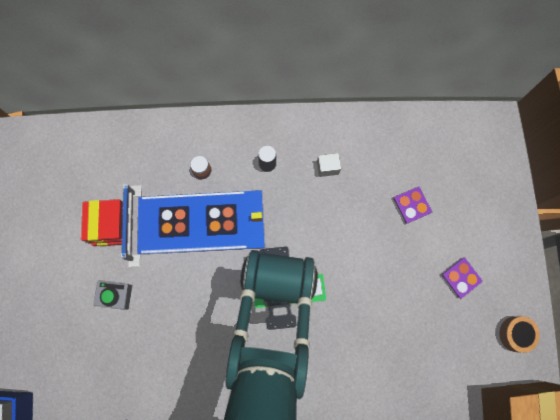

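Both palettes stand on the board at pixels (174,221) and (221,219). Now I'll lay the lifter back.

```bash
python3 - <<'E'
from h import *
lift(MATO,MATPSI,.02,.08); manip.dwell(.15); b=np.array(manip.state()["contact_force"])
for h in(.006,.003,.0015,.0005,-.0005):
    lift(MATO,MATPSI,h,.02); manip.dwell(.1); f=np.array(st()["contact_force"])-b
    if f[2]>2.5: break
manip.set_gripper(.06); manip.dwell(.2)
g=MATO-.0775*dirv(MATPSI); ml(*g,.2,.12)
# to above the button
B=[.4166,.4128]; a=best([*B,.12],np.pi/2)[0][1]
manip.set_gripper(0,force=20)
manip.move_pose([*B,.12],down(a)); st()
c=cams.capture("scene");im=c["image"]; q=proj(c,[[*B,.062]])[0]; print(q)
cv2.imwrite("pics/b1.png",np.clip((cv2.resize(im[100:220,200:420],None,fx=3.6,fy=3.6,interpolation=cv2.INTER_CUBIC)/255.)**.6*255,0,255).astype(np.uint8))
E
python3 look.py top5
```

```text
t 96.8 tcp [ 0.4187 -0.0449 -0.0079] F [-0.4 -0.5 -0.9] M [ 0.03 -0.11  0.02] w 0.0153
t 97.2 tcp [ 0.4185 -0.0449 -0.0111] F [-0.3 -0.2 -1. ] M [-0.04 -0.09 -0.06] w 0.0150
t 97.6 tcp [ 0.4185 -0.0449 -0.0125] F [-0.7  0.9 -1.4] M [-0.06 -0.05  0.01] w 0.0155
t 97.9 tcp [ 0.4186 -0.0449 -0.0135] F [-0.4 -0.1 -0.5] M [-0.04 -0.04  0.01] w 0.0152
t 98.3 tcp [ 0.4188 -0.0449 -0.0141] F [-1.9  1.8  6. ] M [0.1  0.24 0.01] w 0.0152
t 103.5 tcp [0.4172 0.4119 0.1202] F [-0.5  1.1  0.3] M [ 0.07 -0.15  0.02] w 0.0005
[355.50897099 128.30295537]
pal (array([0.6294, 0.1063]), array([0.0848, 0.0827], dtype=float32), 0.18) (207, 205, 30, 30)
pal (array([0.6274, 0.2453]), array([0.0852, 0.0837], dtype=float32), -1.64) (159, 207, 30, 30)
blue (array([0.6267, 0.1706]), array([0.3616, 0.1673], dtype=float32), -88.65) (138, 191, 126, 63)
yel .05/.075 (array([0.6209, 0.4666]), array([0.1357, 0.049 ], dtype=float32), 14.1) (array([0.6151, 0.456 ]), array([0.1328, 0.048 ], dtype=float32), 14.1) (88, 201, 19, 45)
yel .05/.075 (array([0.6293, 0.005 ]), array([0.0251, 0.0143], dtype=float32), 88.19) (arr
[... 251 characters left out ...]
.95) (82, 202, 6, 39)
white (array([ 0.4243, -0.1222]), array([0.073 , 0.0391], dtype=float32), -86.35) (291, 282, 28, 16)
white (array([ 0.7985, -0.2154]), array([0.059 , 0.0502], dtype=float32), -84.16) (319, 153, 22, 18)
white (array([0.8057, 0.1749]), array([0.0487, 0.0476], dtype=float32), 87.93) (191, 156, 17, 16)
white (array([ 0.8321, -0.0294]), array([0.0481, 0.0449], dtype=float32), 88.15) (259, 146, 17, 15)
white (array([ 0.4135, -0.5739]), array([0.0262, 0.024 ], dtype=float32), -6.5) (458, 282, 9, 10)
white (array([0.5194, 0.3601]), array([0.0317, 0.0285], dtype=float32), -1.38) (129, 255, 11, 12)
orange (array([ 0.4182, -0.0344]), array([0.0969, 0.0153], dtype=float32), -86.32)
```

View pics/b1.png

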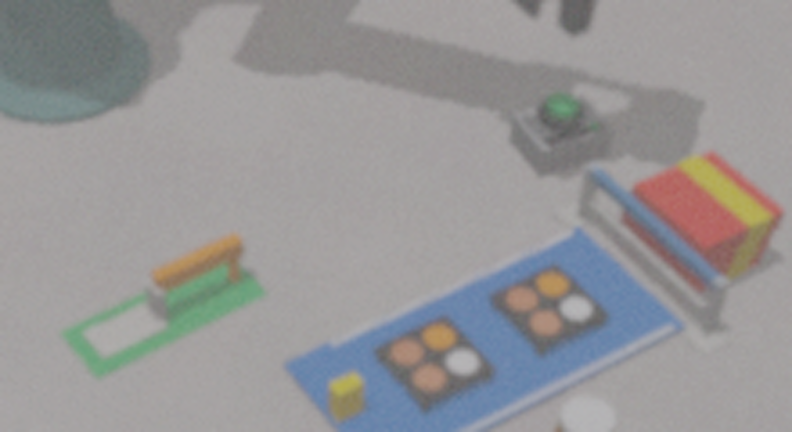

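View pics/top5.png

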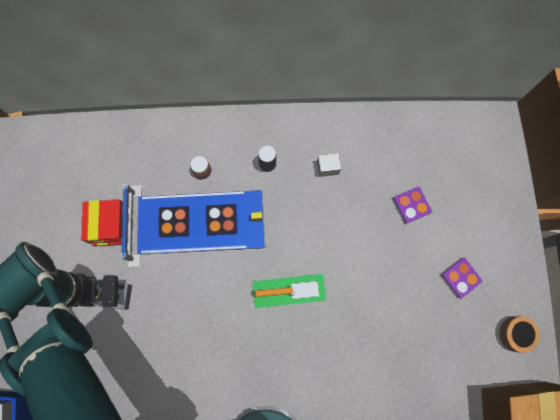

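The lifter is back on its mat at (0.424, -0.122), -86°. The board, palettes, stack and bystanders are all in place. Finally, I press the button.

Run:
```python
from h import *
B=[.4166,.4128]; print(np.round(manip.state()["joint_pos"],2))
ml(*B,.075,.12); manip.dwell(.2); b=np.array(manip.state()["contact_force"])
for z in(.066,.063,.061,.0595,.058,.0565,.0555,.0545,.0535):
    ml(*B,z,.03); manip.dwell(.1); s=manip.state(); f=np.array(s["contact_force"])-b; print(z,np.round(s["tool_pos"][2]-ZO,4),f.round(1))
    if f[2]>12: break
manip.dwell(.2)
ml(*B,.13,.1); manip.dwell(.3); st()
im=cams.capture("scene")["image"]
cv2.imwrite("pics/b2.png",np.clip((cv2.resize(im[100:220,200:420],None,fx=3.6,fy=3.6,interpolation=cv2.INTER_CUBIC)/255.)**.6*255,0,255).astype(np.uint8))
```

```text
[ 0.74  0.16  1.88 -0.    1.1  -0.83]
0.066 0.0659 [ 0.2  0.8 -0.4]
0.063 0.063 [-0.3  1.2 -1.4]
0.061 0.0613 [-0.4  1.6  1.5]
0.0595 0.0598 [0.7 1.5 1.6]
0.058 0.0583 [-0.1  2.   2.8]
0.0565 0.0567 [1.  2.5 3.4]
0.0555 0.0558 [0.6 0.9 4.8]
0.0545 0.0557 [-1.9  1.  10. ]
0.0535 0.0557 [-3.3 -1.2 15.6]
t 109.4 tcp [0.4163 0.4125 0.0914] F [0.3 0.6 0.5] M [ 0.02 -0.14  0.04] w 0.0004
```

View pics/b2.png

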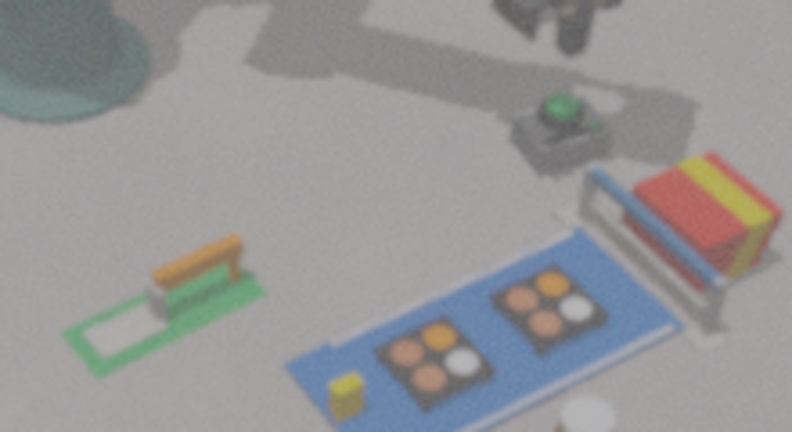

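The button met a hard stop at 6 mm (tip at 0.0557, with the spring at about 5 N just before). It is released and the rest of the scene is unchanged. Handing in.

Run:
```python
from h import *
manip.dwell(.3); print(order.close_job()); st()
```

```text
the job is handed in; nothing more can be done
None
the job is handed in; nothing more can be done
```

The job is done and handed in at about 110 s of the 210 s allowed, with no verdict reported. All the steps were carried out:

- **Board:** I drew it about 136 mm out by its tab. It lies flat and clear of the gate. The stack stands upright at the gate, slightly turned (about 3–4° about the vertical), well within limits.
- **Palettes:** Only two were present, and both went onto the board with the lifter. They stand level at about y = +75 and -65 mm on the board. I left the purple ones alone.
- **Lifter:** It is back on its mat within about 1 mm and 0.5° of where it lay.
- **Button:** Pressed to its hard stop at 6 mm, then released. The last picture shows everything in place. The can, jar and white box measured exactly where they started just before the press.

**What disagreed on the way:**
- **First tab grasp missed:** The reported TCP lies 38 mm beyond the real fingertips. I probed the bare table at three places, found the offset constant, and corrected for it afterwards.
- **Palette knocked aside:** One palette was moved about 5 cm while the arm was away. I measured it again before lifting it.
- **Scene-camera depth:** Its readings were unusable (about 0.08 m everywhere), so I used that camera for rays and visual checks only.

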